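# Clamp the root dish and draw the loupe arm over it

## Robot

A 6-joint arm with a two-finger parallel gripper is mounted at the origin on a cart in front of the work surface, level with it; the furniture and walls round the work are solid. World frame = base frame: x ahead of the robot, y to its left, z up, the work surface at z = 0. Lengths are in mm, angles in rad, forces in N, time in s.
With the tool pointing down it reaches from about 375 to 975 mm from the base axis. Payload 3.8 kg.
Tool frame: the origin (TCP) lies midway between the tips of the shut fingers; the grasp point (between the pads) lies 19 mm behind it; z points along the fingers, y is the line along which they close (so a half turn about z gives the same grasp; the last joint's range is limited). The gripper opens to 85 mm and grips with 20 to 120 N. Pads are 22 mm wide; open, the fingers measure 114 mm over their backs; the gripper's body (76 mm by 85 mm) begins 54 mm behind the grasp point. The pads swing forward as they close: fully open they stand 13 mm farther back than shut.
Start: joints at [-1.295, 0.264, 1.604, -0, 1.274, -0.037], TCP at [207.708, -642.242, 231.28] pointing down, gripper open.
Joint ranges: [-2.63, 2.63], [-0.94, 2.18], [0.31, 2.57], [-1.31, 4.45], [0, 2.66], [-2.55, 2.55]. Speed limits (rad/s): [2.57, 2.57, 3.14, 3.14, 3.14, 3.14].

## Interface

Orientations are given as [roll, pitch, yaw] about the fixed x, y, z axes, in that order (R = Rz(yaw) Ry(pitch) Rx(roll)).
In Python, from workcell import manip gives the robot as it stands.
- The arm moves only by the tool arm_command, never from a script. Its argument "moves" is a list of rows, each a list of 7 numbers: the shift along the tool's x, y, z in cm, then the turn, a rotation vector about the tool's x, y, z in degrees, then the closure, from 0 (fully open) to 1 (shut). A call has 1 to 12 rows; each row is the pose to reach, as a shift and turn from the pose commanded when the call began, along the tool's axes at that moment; what a row does not reach only later rows make up. A row lasts 1/8 s, in which the tool goes at most 62.5 mm and 10.7 degrees, less where a joint would pass 70% of its speed; a pose out of reach is approached as far as the arm can. A call with a gripper value outside its range is refused whole. The fingers move at their own pace and stop on an object; "newtons" is the grip in N (left out, the last holds). Time passes only in rows, so rows that repeat a pose let the fingers close. It gives the time, the measured TCP pose, the force, the opening and the grip force at its end, in the units of the state.
- manip.observe(): the state, without advancing time (a new reading comes with each control period).
- manip.snapshot(name): name is "side" or "top"; returns the picture (420x560x3 uint8, red, green, blue); there is no depth.
- manip.get_calibration(name): a dict with "fx", "fy", "cx", "cy" (pixels), "distortion" ([k1, k2, p1, p2, k3] as OpenCV has them; the pictures are not rectified), "position" and "attitude" of the camera in the world. Camera axes: x right, y up, looking along -z (the intrinsics and any distortion apply to the point x, -y, -z); pixel columns grow to the right and rows downward; lengths in mm; the calibration is good to about 2 mm. A picture is of the moment at which its call begins. get_calibration takes no time and is no camera call.
- manip.close_job(): hands the job in; it is judged then, once.
Trained networks look in the newest picture that a camera, given by its name, has taken for a name from the list of things; names that differ only in an ending like _2 or _b are one class to them, and where a whole thing is asked for, a point or a joint stands for the part that bears it (a point fixed in the world has none). Each returns a list of dicts, best first, with "p" (0 to 1); they miss things now and then, are a little off and sometimes report something else, mostly with a low value. They report only what shows in the picture. A call takes as long as a camera call. They do not tell look-alikes from the thing itself.
- manip.boxes_of(camera, thing): "bbox" ([left, top, width, height] in pixels, round what is visible of it).
- manip.landmark_of(camera, thing): "position" ([column, row] in pixels: a listed point, or the origin of a listed thing).
The state is a dict: "time": time; "q": joint angles; "joint_velocities": joint speeds; "effort": joint torques, N m; "position": TCP position; "tool_rot": TCP orientation; "wrist_force": force on the tool from outside, world axes, zero at the start; "ft_torque": the same for the moment, N m; "finger_gap": opening from 0.0 (shut) to 1.0 (fully open); "gripper_force": force on a finger pad.
Only numpy, scipy, OpenCV 4.12 (cv2) and the standard library are available. Lean on these libraries where they do the work, as an engineer would, in place of code of your own. Each camera call takes 0.05 s, during which the arm holds its last target. There are 200 camera calls.

## Task

The small root dish is loaded in the viewing stand: first swing the raised hold-down clamp fully down over the dish. Then squeeze the grip block of the loupe arm so that its lock button goes in, draw the arm out until the ring engraved round its tube is level with the front edge of the sleeve (80 mm out, lens over the dish), and finish still holding it there for the observation, because the arm springs back when it is let go. Leave the dish in its seat and the other things on the bench undisturbed.

Things in the scene. Friction and masses are not known exactly. Their poses are not given: they have to be found in the camera images.
- stand: Fixed viewing stand, its origin on the worktop under the centre of the dish seat; z up. Grey base plate 12 mm thick (x -55 to +60 mm, y -50 to +275 mm). It lies elsewhere and turned each time, but keeps its layout: clamp hinge on the +x side of the seat, clamp tab towards -x, column (top at 97 mm) and sleeve at +y; the arm draws out along -y.
- dish_seat (a point): Centre of the floor of the dish seat, 24 mm above the worktop: a round steel pedestal, diameter 59 mm, with a 4.5 mm high lip round the dish. The point has the stand's axes.
- dish: Open glass dish, diameter 46 mm, 9 mm high, with a bit of brown root, loose in the seat; origin at the centre of its underside.
- clamp (a joint): Angle of the hold-down clamp (rad): 0 = fully down, four rubber feet over the dish rim; larger = raised, at most 1.05; starts between 0.60 and 1.00. Light stiff hinge (about 0.05 N m), stays where it is left. While raised it stands in the way of the lens.
- clamp_hinge (a point): Middle of the clamp's hinge axis, 40 mm in +x of the seat's centre and 35.5 mm above the worktop; axis along the stand's y.
- clamp_tab (a point): Middle of the top face of the clamp's thumb tab: steel, 26 mm long, 41 wide (along the hinge), 4 mm thick, centred 80 mm from the hinge and 3.4 mm above its axis when down, a low rounded lip along its free edge at 92 mm. Two flat bars (27 mm gap) join it to the hinge. The point turns with the clamp: z is the face's normal (up when down, away from the robot when raised), -x points to the free edge.
- loupe_arm (a joint): How far the telescoping arm is drawn out (m): 0 = parked and locked; 0.080 = the engraved ring (the only line right round the tube; the others are short 10 mm lines on top) at the sleeve's front edge; 0.100 = end stop. A spring pulls it back with 3 to 4 N all the way; let go, it runs back to about 17 mm, where the lock catches it.
- grip_block (a point): Centre of the arm's black grip block, 30 mm wide (stand x), 34 long (stand y), 26 high; 80 mm above the worktop, parked 129 mm in +y of the seat. A ribbed thumb rest stands 3 mm out on its +x side, the lock button 8 mm out on its -x side: 41 mm over both, 35.5 with the button in. Below it is free air down to 42 mm height. The point has the stand's axes and moves with the arm.
- lock_button (a joint): How far the lock button is pressed in (m): 0 = out, 0.0055 = fully in. Spring, 3 N at the start to 8 N fully in. The parked arm is blocked unless the button is in by more than 4 mm; keep it in until the arm is 20 mm out, beyond that it no longer matters when drawing out.
- button_face (a point): Middle of the outer face of the lock button, 18 mm wide (along the arm) and 16 mm high, on the -x side of the grip block.
- sleeve_edge (a point): Top middle of the front edge of the fixed square sleeve (20 mm square, top 90 mm above the worktop) into which the arm's tube slides; 152 mm in +y of the seat's centre.
- ring_mark (a point): Top of the ring engraved round the arm's tube (14 mm square); hidden in the sleeve, 80 mm behind its edge, while the arm is parked.
- lens_axis (a point): Centre of the underside of the loupe lens, 68 mm above the worktop; holder diameter 43 mm, 86 mm high on top. 80 mm from the seat's axis when parked, over it at 0.080.
- forceps: Bystander: steel forceps, 126 mm, lying in front of the stand.
- vial_small: Bystander: capped vial, 21 mm thick, 54 mm high, standing in front of the stand's right end.
- dropper: Bystander: dropper bottle, 33 mm thick, 112 mm high, standing behind the stand's left half.
- slides: Bystander: stack of glass slides, 26 x 76 x 10 mm, behind the stand.
- petri: Bystander: glass petri dish, diameter 96 mm, 18 mm high, behind the stand.
- marker: Bystander: marker pen, 136 mm, lying on the right.
Mind the look-alikes: they are no part of the job. What is shaped like the dish but blue or red is not meant.

How it is judged:
By the outcome, as a careful person would: the job done as asked, in the order asked, and still so for the second after the job is handed in, while the arm keeps its last pose, push and grip.
It also fails if it takes over 51 s, if anything falls off the work surface, if the arm or the gripper's body presses on something with over 40 N, if the wrist force passes 120 N, or if a joint passes its speed limit or range.

## Working session

There is one attempt and no reset: what is moved stays moved. The work goes in short steps, Python scripts to look and compute and a tool call to move; the robot and the scene stay as the last step left them, time stands still between calls to the robot, and variables do not carry over. Pictures are saved under pics/ and viewed, at most 10 in all, crops included, and the job is handed in when it is done.

Besides the shell and the picture viewer there is one more tool, called by a JSON object that holds its "name" and its "arguments", one argument or row to a line. arm_command: Moves the arm, as the interface text tells. Its arguments: {"type":"object","properties":{"moves":{"type":"array"},"newtons":{"type":"number"}},"required":["moves"]}

```bash
mkdir -p pics; ls
cat > h.py <<'E'
import numpy as np, cv2
from scipy.spatial.transform import Rotation as R
from scipy.optimize import least_squares
from workcell import manip
def cam(n):
    c=manip.get_calibration(n); a=np.array(c["attitude"],float)
    M=a if a.shape==(3,3) else (R.from_euler('xyz',a).as_matrix() if a.size==3 else None)
    K=np.array([[c["fx"],0,c["cx"]],[0,c["fy"],c["cy"]],[0,0,1]],float)
    return K,np.array(c["distortion"],float),M,np.array(c["position"],float)
def proj(n,P):
    K,d,M,p=cam(n); X=(np.atleast_2d(P)-p)@M*[1,-1,-1]
    return cv2.projectPoints(X.astype(float),np.zeros(3),np.zeros(3),K,d)[0][:,0]
def ray(n,uv):
    K,d,M,p=cam(n); u=cv2.undistortPoints(np.array([[uv]],float),K,d)[0,0]
    v=M@np.array([u[0],-u[1],-1]); return p,v/np.linalg.norm(v)
def tri(a,b):
    (p,u),(q,v)=ray("side",a),ray("top",b)
    s=np.linalg.lstsq(np.c_[u,-v],q-p,rcond=None)[0]
    A,B=p+s[0]*u,q+s[1]*v; return (A+B)/2,np.linalg.norm(A-B)
def atz(n,uv,z):
    p,v=ray(n,uv); return p+v*(z-p[2])/v[2]
E
python3 - <<'E'
from h import *
for n in("side","top"):
    print(manip.get_calibration(n)); cv2.imwrite(f"pics/{n}0.png",cv2.resize(manip.snapshot(n)[...,::-1],(800,600),interpolation=cv2.INTER_CUBIC))
for t in ["dish_seat","dish","clamp_hinge","clamp_tab","grip_block","button_face","sleeve_edge","lens_axis","ring_mark"]:
    l={n:manip.landmark_of(n,t)[:3] for n in("side","top")}
    print(t,[(n,[(np.round(x["position"]).tolist(),round(x["p"],2)) for x in v]) for n,v in l.items()])
    if l["side"] and l["top"]: print("   ",tri(l["side"][0]["position"],l["top"][0]["position"]))
print(manip.observe())
E
```

```text
pics
{'fx': 437.9034812603829, 'fy': 437.9034812603829, 'cx': 284.75054466644514, 'cy': 208.05802499516778, 'distortion': array([-0.00403774,  0.        ,  0.        ,  0.        ,  0.        ]), 'position': array([-105.48194599, -524.41055789,  465.66075319]), 'attitude': array([ 1.15895954, -0.01852664, -0.83862558])}
{'fx': 502.72623910030006, 'fy': 502.72623910030006, 'cx': 282.8802058548009, 'cy': 212.51012790183773, 'distortion': array([-0.17421576,  0.        ,  0.        ,  0.        ,  0.        ]), 'position': array([ 324.25835463,   14.18237474, 1202.36243657]), 'attitude': array([ 0.20857479,  0.00226497, -1.57065966])}
dish_seat [('side', [([294.0, 248.0], 0.55)]), ('top', [([291.0, 236.0], 0.69), ([295.0, 219.0], 0.17)])]
    (array([517.2733503 ,  -2.96433877,  19.01953147]), np.float64(0.5969708951088086))
dish [('side', [([258.0, 280.0], 0.87), ([296.0, 247.0], 0.78), ([339.0, 336.0], 0.54)]), ('top', [([300.0, 289.0], 0.76), ([293.0, 240.0], 0.66), ([328.0, 296.0], 0.42)])]
    (array([391.90901093, -22.54577078,   8.42524348]), np.float64(3.646114840743068))
clamp_
[... 1080 characters left out ...]
: array([-1.29488037e+00,  2.63880130e-01,  1.60400259e+00,  1.66574398e-05,
        1.27373159e+00, -3.69251934e-02]), 'joint_velocities': array([ 3.26111661e-04,  5.43749838e-04,  4.99101959e-04,  6.69856591e-04,
        7.86219015e-05, -2.52851517e-04]), 'effort': array([-1.38404954e-03, -5.15084159e+01, -3.67738831e+01, -2.78088191e-04,
        7.48448783e-04,  1.21850357e-05]), 'position': array([ 207.72284081, -642.22537432,  231.29172019]), 'tool_rot': array([-3.14157159e+00, -1.67165885e-05,  3.12836275e-01]), 'wrist_force': array([-0.01363153, -0.25981705,  0.02312479]), 'ft_torque': array([0.00066728, 0.04791623, 0.01935627]), 'gripper_force': 0.0, 'finger_gap': 0.9975210169808748}
```

View pics/side0.png

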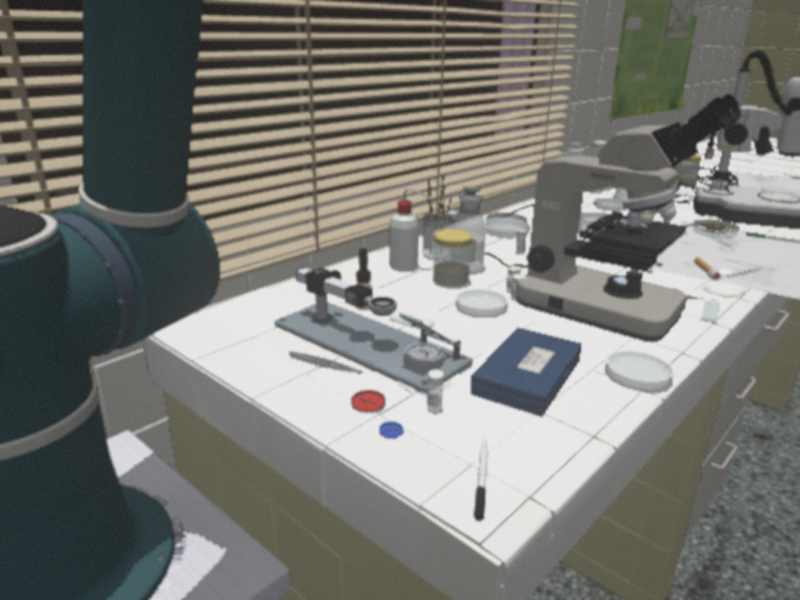

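View pics/top0.png

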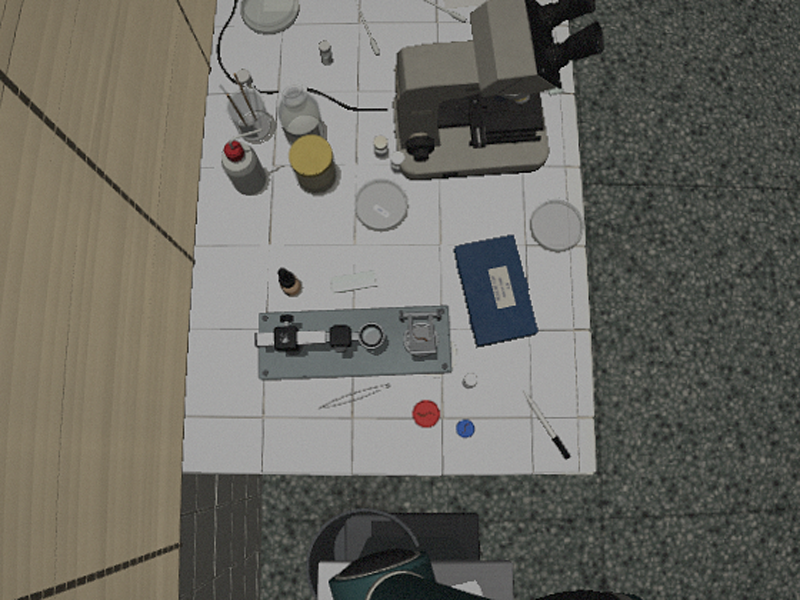

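The side view shows the stand at about (275–470, 270–385) in 800-px coordinates. The raised clamp is near (430,335) and the grip block near (357,293). The top view has the stand at (258–450, 306–378). Three things are shaped like the dish. Red is at top (426,413), blue is at top (465,428), and the clear one with the root is in the seat at top (420,335), side (425,353). The clear one in the seat is meant. I'll confirm it in enlarged crops.

Run:
```python
from h import *
for n,(x,y,w,h) in {"side":(185,180,155,100),"top":(172,205,155,70)}.items():
    im=manip.snapshot(n)[...,::-1][y:y+h,x:x+w]
    cv2.imwrite(f"pics/{n}1.png",cv2.resize(im,None,fx=5,fy=5,interpolation=cv2.INTER_CUBIC))
```

```text
(no output)
```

View pics/side1.png

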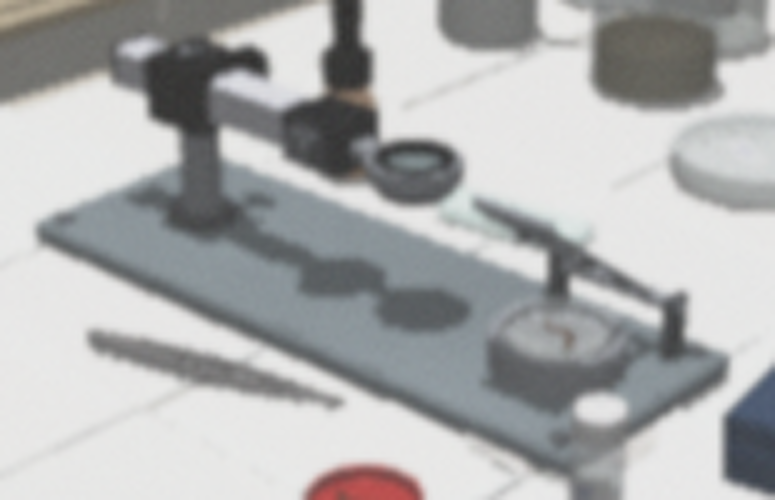

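View pics/top1.png

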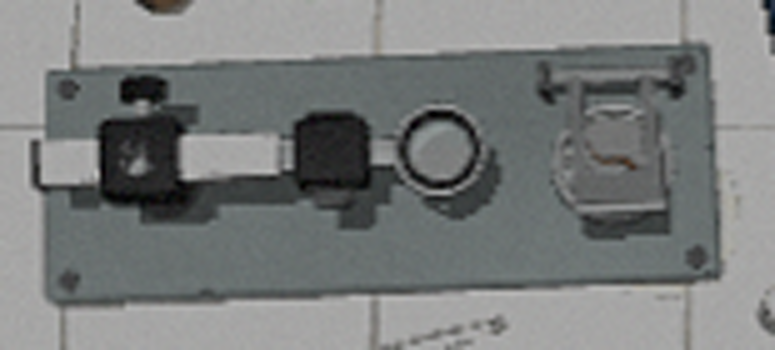

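The crops confirm the clear dish with the brown root in the seat under the raised clamp, at side crop (560,335) and top crop (612,155). The block is at side crop (330,135) and top crop (333,148). The plate corners are clear, so I can fit the stand pose and clamp angle from both views.

```bash
cat > fit.py <<'E'
from h import *
off={"side":(185,180),"top":(172,205)}
px=lambda n,c:(np.array(c)+.5)/5-.5+off[n]
O=[("top",(48,72),(60,275,12)),("top",(708,45),(60,-50,12)),("top",(718,270),(-55,-50,12)),("top",(50,297),(-55,275,12)),
("top",(333,146),(0,129,93)),("top",(440,150),(0,80,86)),("top",(279,155),(0,152,90)),
("side",(40,230),(-55,275,12)),("side",(728,358),(60,-50,12)),("side",(570,461),(-55,-50,12)),("side",(415,158),(0,80,86)),("side",(292,100),(0,152,90))]
T=[("side",(478,203)),("side",(552,238)),("top",(583,213)),("top",(667,208))]; Y=[20.5,-20.5]*2
def pose(p): return R.from_euler('z',p[3]).as_matrix(),p[:3]
def w(p,X): M,t=pose(p); return np.atleast_2d(X)@M.T+t
def res(p): return np.concatenate([(proj(n,w(p,X))[0]-px(n,c)) for n,c,X in O])
s=least_squares(res,[515,0,0,0],x_scale=[10,10,10,.1],loss='soft_l1'); P=s.x
if __name__=="__main__":
    print("pose",P); 
    for o,r in zip(O,res(P).reshape(-1,2)): print(o[0],o[2],r.round(2))
    def tab(a,r,h,y): c,q=np.cos(a),np.sin(a); return (40-r*c+h*q, y, 35.5+r*q+h*c)
    f=lambda a:np.concatenate([proj(n,w(P,tab(a[0],92,4,y)))[0]-px(n,c) for (n,c),y in zip(T,Y)])
    a=least_squares(f,[.8]); print("clamp",a.x,f(a.x).round(1))
    for k,X in dict(seat=(0,0,24),tab=tab(a.x[0],80,3.4,0),grip=(0,129,80),button=(-23,129,80),sleeve=(0,152,90)).items(): print(k,w(P,X).round(1))
    print(tri(px("side",(559,330)),px("top",(612,155))))
    print("tri sleeve",tri(px("side",(292,100)),px("top",(279,155)))," lens",tri(px("side",(415,158)),px("top",(440,150))))
E
python3 fit.py
```

```text
pose [ 5.14224011e+02 -1.04044038e+01 -2.09715264e+00  3.97248453e-02]
top (60, 275, 12) [-0.8  -1.08]
top (60, -50, 12) [ 0.56 -0.91]
top (-55, -50, 12) [1.03 1.29]
top (-55, 275, 12) [-1.14  0.95]
top (0, 129, 93) [-0.68  0.7 ]
top (0, 80, 86) [-0.13 -0.42]
top (0, 152, 90) [ 0.06 -0.49]
side (-55, 275, 12) [-1.8  -1.31]
side (60, -50, 12) [ 1.6  -0.14]
side (-55, -50, 12) [-0.02  0.96]
side (0, 80, 86) [0.01 0.04]
side (0, 152, 90) [0.51 1.19]
clamp [0.63351685] [-1.   0.7  0.3 -0.3 -1.8 -0.5 -0.2 -0.3]
seat [[514.2 -10.4  21.9]]
tab [[491.8 -11.3  83.5]]
grip [[509.1 118.5  77.9]]
button [[486.1 117.6  77.9]]
sleeve [[508.2 141.5  87.9]]
(array([516.74110311,  -9.20548673,  28.03488265]), np.float64(0.6419680130899982))
tri sleeve (array([506.49083336, 141.19255733,  91.36313732]), np.float64(0.031599896697039255))  lens (array([510.1767192 ,  69.05272977,  84.39038324]), np.float64(0.4669551885212289))
```

Fit residuals are 1–2 px (about 2 mm) and heights agree with the text within 2 mm. Stand: origin (514,-10), yaw 0.04, clamp about 0.63 rad. I'll use tool yaw 1.61 throughout, so tool x is stand +y, tool y is stand +x and tool z is down. First I'll shut the fingers and go above the tab.

{"name": "arm_command", "arguments": {
  "moves": [
    [47.1,-51.1,3.1,0,0,-74.4,1],
    [47.1,-51.1,3.1,0,0,-74.4,1],
    [47.1,-51.1,3.1,0,0,-74.4,1],
    [47.1,-51.1,3.1,0,0,-74.4,1],
    [47.1,-51.1,3.1,0,0,-74.4,1],
    [47.1,-51.1,3.1,0,0,-74.4,1],
    [47.1,-51.1,3.1,0,0,-74.4,1],
    [47.1,-51.1,3.1,0,0,-74.4,1],
    [47.1,-51.1,3.1,0,0,-74.4,1],
    [47.1,-51.1,3.1,0,0,-74.4,1],
    [47.1,-51.1,3.1,0,0,-74.4,1],
    [47.1,-51.1,3.1,0,0,-74.4,1]
  ],
  "newtons": 30
}}

```text
time: 2.6
position: [499.6, -7.6, 200.4]
tool_rot: [3.141, -0.001, 1.617]
wrist_force: [0.5, 0.4, -0.4]
finger_gap: 0.004
gripper_force: 0.0
```

{"name": "arm_command", "arguments": {
  "moves": [
    [0,0,5,0,0,0,1],
    [0,0,9,0,0,0,1],
    [0,0,10.5,0,0,0,1],
    [0,-0.2,11.3,0,0,0,1],
    [0,-0.5,12,0,0,0,1],
    [0,-0.8,12.7,0,0,0,1],
    [0,-1.1,13.4,0,0,0,1],
    [0,-1.4,14,0,0,0,1],
    [0,-1.7,14.6,0,0,0,1],
    [0,-1.9,15.1,0,0,0,1],
    [0,-2,15.5,0,0,0,1],
    [0,-2,15.5,0,0,0,1]
  ]
}}

```text
time: 4.1
position: [478.1, -11.9, 44.8]
tool_rot: [-3.141, -0.0, 1.611]
wrist_force: [-0.7, -0.0, -0.4]
finger_gap: 0.004
gripper_force: 0.0
```

Run:
```python
from h import *
print(manip.observe()["position"],manip.observe()["wrist_force"])
a=manip.snapshot("side")[...,::-1][190:280,255:345]; b=manip.snapshot("top")[...,::-1][190:280,255:345]
cv2.imwrite("pics/c.png",cv2.resize(np.hstack([a,b]),None,fx=4.4,fy=4.4,interpolation=cv2.INTER_CUBIC))
```

```text
[478.12551515 -11.86618188  44.80047338] [-0.70162047 -0.04561064 -0.35546244]
```

View pics/c.png

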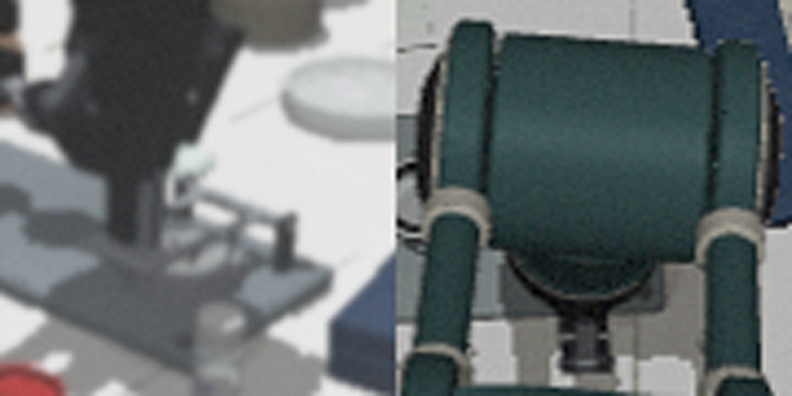

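In the side half (left), the fingers at (140,240) are on the tab and the bars are almost level at (220,205). I'll press on down gently until I feel the stop.

{"name": "arm_command", "arguments": {
  "moves": [
    [0,0,0.3,0,0,0,1],
    [0,0,0.5,0,0,0,1],
    [0,0,0.6,0,0,0,1],
    [0,0,0.6,0,0,0,1]
  ]
}}

```text
time: 4.7
position: [478.5, -11.9, 39.2]
tool_rot: [-3.141, -0.0, 1.611]
wrist_force: [-0.5, -0.6, 0.1]
finger_gap: 0.001
gripper_force: 0.0
```

{"name": "arm_command", "arguments": {
  "moves": [
    [0,0,0.15,0,0,0,1],
    [0,0,0.15,0,0,0,1],
    [0,0,0.15,0,0,0,1]
  ]
}}

```text
time: 5.08
position: [478.7, -11.9, 38.7]
tool_rot: [-3.141, -0.0, 1.611]
wrist_force: [-2.7, -0.2, 7.0]
finger_gap: 0.0
gripper_force: 3.7
```

{"name": "arm_command", "arguments": {
  "moves": [
    [0,0,0.1,0,0,0,1],
    [0,0,0.1,0,0,0,1]
  ]
}}

```text
time: 5.32
position: [478.7, -11.9, 38.4]
tool_rot: [-3.141, 0.0, 1.611]
wrist_force: [-6.4, 0.5, 13.1]
finger_gap: -0.002
gripper_force: 6.8
```

The stop is felt at 38.5 mm (13 N), which matches the tab face height when down. Lifting off, opening and going above the grip block.

{"name": "arm_command", "arguments": {
  "moves": [
    [0,0,-3,0,0,0,1],
    [0,0,-8,0,0,0,1],
    [0,0,-11.2,0,0,0,0.6],
    [4,1.2,-11.2,0,0,0,0],
    [8.5,2.5,-11.2,0,0,0,0],
    [12.9,3.6,-11.2,0,0,0,0],
    [12.9,3.6,-11.2,0,0,0,0],
    [12.9,3.6,-11.2,0,0,0,0],
    [12.9,3.6,-11.2,0,0,0,0],
    [12.9,3.6,-11.2,0,0,0,0]
  ]
}}

```text
time: 6.58
position: [509.2, 117.4, 148.7]
tool_rot: [-3.141, 0.0, 1.61]
wrist_force: [0.5, 1.2, 1.2]
finger_gap: 0.997
gripper_force: 0.0
```

Run:
```python
from h import *
print(manip.observe()["position"],manip.observe()["wrist_force"])
a=manip.snapshot("side")[...,::-1][140:270,205:345]
cv2.imwrite("pics/d.png",cv2.resize(a,None,fx=4.6,fy=4.6,interpolation=cv2.INTER_CUBIC))
for n in ("grip_block","button_face","clamp_tab","sleeve_edge"): print(n,[(x["position"],x["p"]) for x in manip.landmark_of("side",n)])
```

```text
[509.2167522  117.44314569 148.71954258] [0.48157973 1.17844749 1.16018945]
grip_block [([247.7, 207.5], 0.73), ([308.5, 237.1], 0.6)]
button_face [([241.5, 205.0], 0.64), ([301.6, 284.1], 0.32)]
clamp_tab [([283.0, 246.9], 0.87)]
sleeve_edge [([243.7, 200.7], 0.78)]
```

View pics/d.png

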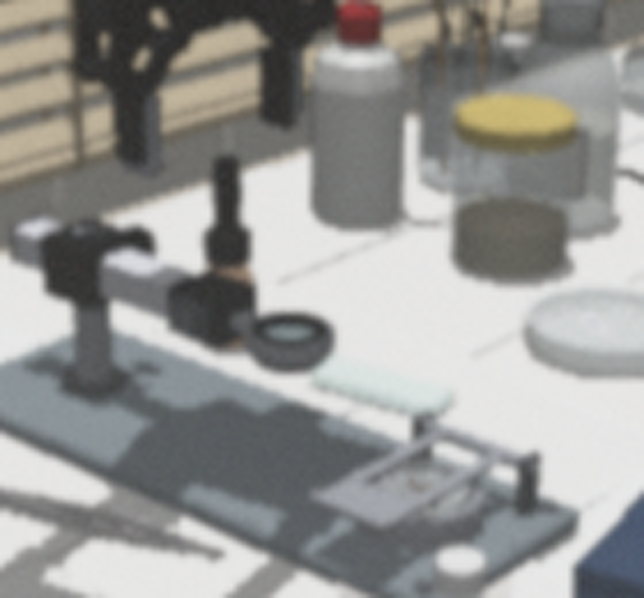

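The clamp is level at (380,490) with the dish under it, and the open fingers hang above the block. Now I'll lower them over the block and close softly.

{"name": "arm_command", "arguments": {
  "moves": [
    [0.1,0,4,0,0,0,0],
    [0.1,0,7,0,0,0,0],
    [0.1,0,9,0,0,0,0],
    [0.1,0,9,0,0,0,0],
    [0.1,0,9,0,0,0,0.4],
    [0.1,0,9,0,0,0,0.45],
    [0.1,0,9,0,0,0,0.45]
  ],
  "newtons": 30
}}

```text
time: 7.7
position: [510.1, 119.6, 59.8]
tool_rot: [3.14, -0.0, 1.611]
wrist_force: [0.6, 0.3, 0.5]
finger_gap: 0.551
gripper_force: 0.0
```

{"name": "arm_command", "arguments": {
  "moves": [
    [0,0,0,0,0,0,0.5],
    [0,0,0,0,0,0,0.52],
    [0,0,0,0,0,0,0.54],
    [0,0,0,0,0,0,0.54]
  ]
}}

```text
time: 8.2
position: [508.7, 119.4, 58.7]
tool_rot: [-3.14, 0.0, 1.611]
wrist_force: [-4.8, 1.0, 3.1]
finger_gap: 0.464
gripper_force: 2.5
```

{"name": "arm_command", "arguments": {
  "moves": [
    [0,0.05,0,0,0,0,0.57],
    [0,0.1,0,0,0,0,0.6],
    [0,0.1,0,0,0,0,0.7],
    [0,0.1,0,0,0,0,0.7],
    [0,0.1,0,0,0,0,0.7]
  ],
  "newtons": 40
}}

```text
time: 8.82
position: [510.3, 119.5, 59.1]
tool_rot: [-3.141, 0.0, 1.611]
wrist_force: [-4.9, -0.6, 7.1]
finger_gap: 0.406
gripper_force: 40.6
```

The opening is now about 35 mm, so the button is in. Draw out along -y in small rows, first to 40 mm.

{"name": "arm_command", "arguments": {
  "moves": [
    [-0.3,-0.03,-0.07,0,0,0,0.75],
    [-0.8,-0.03,-0.07,0,0,0,0.75],
    [-1.4,-0.03,-0.07,0,0,0,0.75],
    [-2,-0.03,-0.07,0,0,0,0.75],
    [-2.7,-0.03,-0.07,0,0,0,0.75],
    [-3.4,-0.03,-0.07,0,0,0,0.75],
    [-4,-0.03,-0.07,0,0,0,0.75],
    [-4,-0.03,-0.07,0,0,0,0.75]
  ]
}}

```text
time: 9.82
position: [511.8, 78.7, 59.3]
tool_rot: [3.141, 0.001, 1.611]
wrist_force: [1.4, 3.6, -7.5]
finger_gap: 0.41
gripper_force: 40.8
```

{"name": "arm_command", "arguments": {
  "moves": [
    [-0.6,0,0.03,0,0,0,0.75],
    [-1.3,0,0.03,0,0,0,0.75],
    [-2,0,0.03,0,0,0,0.75],
    [-2.7,0,0.03,0,0,0,0.75],
    [-3.4,0,0.03,0,0,0,0.75],
    [-3.8,0,0.03,0,0,0,0.75],
    [-3.9,0,0.03,0,0,0,0.75],
    [-3.9,0,0.03,0,0,0,0.75]
  ]
}}

```text
time: 10.82
position: [513.4, 40.5, 59.2]
tool_rot: [3.141, 0.0, 1.611]
wrist_force: [1.2, 3.5, -5.9]
finger_gap: 0.408
gripper_force: 40.9
```

Run:
```python
from h import *
o=manip.observe(); print(o["position"],o["wrist_force"],np.hypot(*(o["position"][:2]-[510.3,119.5])))
a=manip.snapshot("side")[...,::-1][160:280,205:345]; b=manip.snapshot("top")[...,::-1][200:280,200:330]
cv2.imwrite("pics/e.png",cv2.resize(a,None,fx=4.9,fy=4.9,interpolation=cv2.INTER_CUBIC))
cv2.imwrite("pics/f.png",cv2.resize(b,None,fx=6,fy=6,interpolation=cv2.INTER_CUBIC))
for c in("side","top"):
  for n in ("ring_mark","sleeve_edge","clamp_tab","lens_axis"): print(c,n,[(x["position"],x["p"]) for x in manip.landmark_of(c,n)])
```

```text
[513.38913067  40.47330243  59.21913163] [ 1.17358512  3.51927143 -5.93339105] 79.08705113461812
side ring_mark [([240.7, 201.5], 0.85)]
side sleeve_edge [([243.0, 203.2], 0.8)]
side clamp_tab [([283.0, 248.4], 0.62)]
side lens_axis [([244.5, 201.9], 0.48)]
top ring_mark [([204.5, 201.9], 0.45)]
top sleeve_edge [([223.2, 233.2], 0.84)]
top clamp_tab [([296.1, 252.2], 0.57)]
top lens_axis [([292.9, 232.7], 0.77), ([293.2, 250.8], 0.65), ([224.1, 233.3], 0.54)]
```

View pics/e.png

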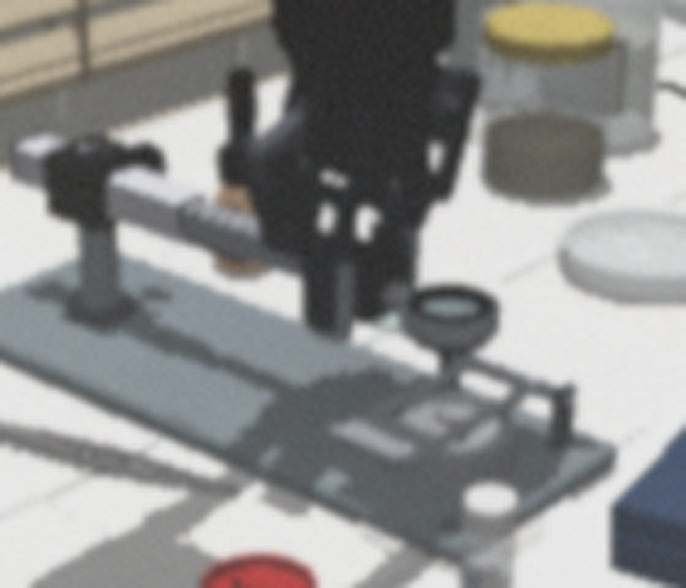

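View pics/f.png

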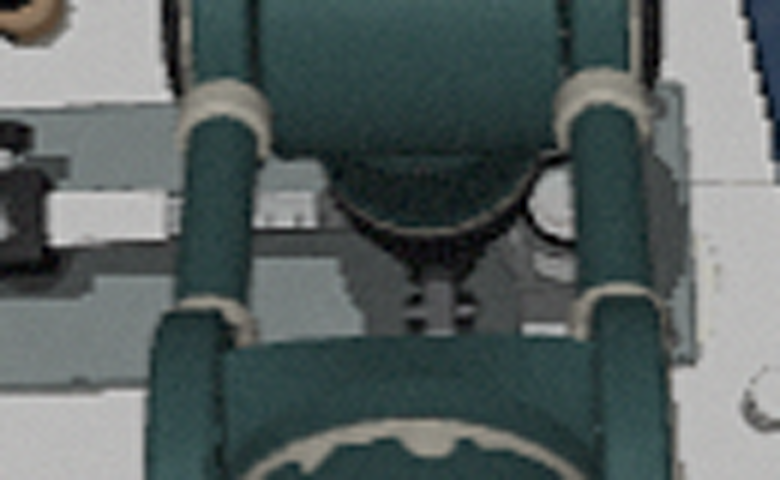

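The lens is over the dish, and in the side view the sleeve end with a dark line beside it is at about (185,208). TCP travel is 79.1 mm. I'll draw 0.9 mm more and take an enlarged, averaged crop of the sleeve edge.

{"name": "arm_command", "arguments": {
  "moves": [
    [-0.1,0,0.03,0,0,0,0.75],
    [-0.1,0,0.03,0,0,0,0.75],
    [-0.1,0,0.03,0,0,0,0.75]
  ]
}}

```text
time: 11.7
position: [513.4, 39.7, 59.2]
tool_rot: [3.141, -0.0, 1.611]
wrist_force: [2.0, 4.4, -3.5]
finger_gap: 0.407
gripper_force: 41.1
```

Run:
```python
from h import *
o=manip.observe(); print(o["position"],o["wrist_force"],np.hypot(*(o["position"][:2]-[510.3,119.5])))
a=np.mean([manip.snapshot("side") for _ in range(20)],0)[190:215,222:262,::-1]
cv2.imwrite("pics/g.png",cv2.resize(a.astype(np.float32),None,fx=18,fy=18,interpolation=cv2.INTER_CUBIC))
from fit import P,w
# sleeve front edge top: corners and tube lines (tube half 7, top 87)
q=lambda X:((proj("side",w(P,X))-[222,190]+.5)*18-.5).round()
print("sleeve L/R top, bottom-left",q([(-10,152,90),(10,152,90),(-10,152,70)]))
print("tube edge at y=152,142,132",q([(-7,152,87),(-7,142,87),(-7,132,87)]))
```

```text
[513.43579334  39.68609776  59.18883553] [ 1.95780409  4.39685676 -3.5078432 ] 79.87547928070987
sleeve L/R top, bottom-left [[338. 226.]
 [452. 180.]
 [342. 375.]]
tube edge at y=152,142,132 [[356. 241.]
 [414. 263.]
 [473. 284.]][ WARN:0@28.091] global loadsave.cpp:1063 imwrite_ Unsupported depth image for selected encoder is fallbacked to CV_8U.
```

View pics/g.png

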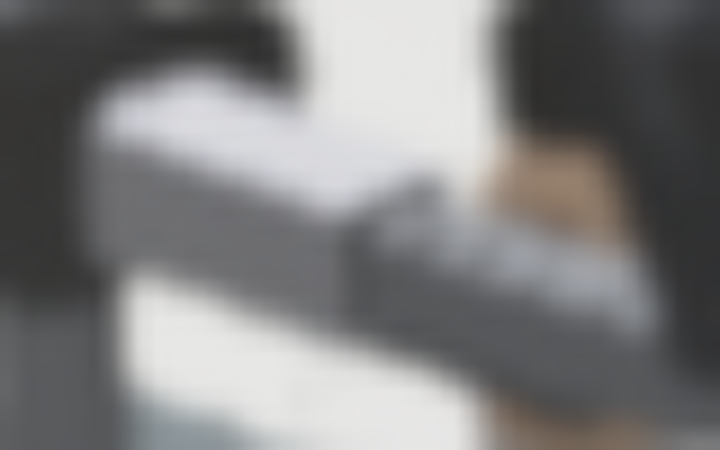

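The dark line at (360–430, 185–215) sits right at the sleeve edge, with no further full line outside it. As a check on the 79.9 mm, I'll profile the brightness along the tube top to find the 10 mm lines.

Run:
```python
from h import *
from fit import P,w
a=np.mean([manip.snapshot("side").mean(2) for _ in range(20)],0).astype(np.float32)
ys=np.arange(158,108,-1.)
uv=[proj("side",w(P,[(x,y,87) for y in ys])).astype(np.float32) for x in(-4,-2,0,2,4)]
v=np.array([cv2.remap(a,u[:,:1],u[:,1:],cv2.INTER_CUBIC)[:,0] for u in uv])
for y,c in zip(ys,v.T): print(int(y),c.round().astype(int))
o=manip.observe(); print(o["time"],o["position"],o["wrist_force"])
```

```text
158 [132 136 137 139 145]
157 [122 125 128 132 137]
156 [110 117 123 129 132]
155 [103 112 123 130 132]
154 [ 99 111 127 132 133]
153 [100 116 132 136 134]
152 [106 122 134 139 136]
151 [113 128 135 139 140]
150 [119 130 137 138 143]
149 [122 131 135 139 146]
148 [121 130 133 139 150]
147 [119 126 133 141 154]
146 [117 123 134 145 157]
145 [114 123 136 149 159]
144 [114 126 140 153 160]
143 [117 129 143 156 158]
142 [121 135 146 155 156]
141 [124 138 147 151 153]
140 [127 140 146 147 150]
139 [127 140 143 145 149]
138 [126 136 140 145 150]
137 [125 131 139 146 153]
136 [123 130 140 150 157]
135 [121 131 142 153 159]
134 [123 133 145 156 160]
133 [125 138 149 158 159]
132 [127 142 151 157 157]
131 [130 143 152 155 154]
130 [129 142 150 153 152]
129 [128 139 147 151 153]
128 [126 135 145 150 155]
127 [123 133 142 152 158]
126 [119 132 143 154 161]
125 [119 133 146 156 162]
124 [120 137 149 158 162]
123 [122 139 151 158 162]
122 [125 140 153 158 162]
121 [125 140 152 158 160]
120 [125 140 150 157 158]
119 [125 137 147 154 157]
118 [123 135 143 151 153]
117 [121 132 140 149 147]
116 [119 129 139 146 142]
115 [115 127 140 143 134]
114 [111 128 140 141 124]
113 [112 129 140 136 116]
112 [114 130 139 127 104]
111 [117 131 133 117  89]
110 [119 130 125 104  78]
109 [120 125 114  89  68]
13.7 [513.44080433  39.54740933  59.0942514 ] [0.12310055 4.21879082 4.67346   ]
```

Two checks remain: the lens travel between the first and present side pictures, and an enlarged view of the sleeve edge from both cameras with the modelled 10 mm spacing.

```bash
python3 - <<'E' 2>/dev/null
from h import *
from fit import P,w
A={n:np.mean([manip.snapshot(n) for _ in range(10)],0)[...,::-1].astype(np.float32) for n in("side","top")}
# lens travel, side: template from first crop (5x)
f=5; new=cv2.resize(A["side"][180:280,185:340],None,fx=f,fy=f,interpolation=cv2.INTER_CUBIC)
old=cv2.imread("pics/side1.png").astype(np.float32)
for (x0,y0,x1,y1) in [(372,140,462,205),(385,135,465,200),(380,148,455,205)]:
    r=cv2.matchTemplate(new,old[y0:y1,x0:x1],cv2.TM_CCOEFF_NORMED); _,s,_,(mx,my)=cv2.minMaxLoc(r)
    c=np.array([(x0+x1)/2,(y0+y1)/2]); q=c+[mx-x0,my-y0]
    k=lambda v:(v+.5)/5-.5+[185,180]
    for z in(70,84): d=atz("side",k(q),z)-atz("side",k(c),z); print("lens",round(s,3),d.round(1),np.linalg.norm(d).round(1))
a=A["side"][193:216,224:259]; b=A["top"][222:246,220:255]
cv2.imwrite("pics/h.png",np.vstack([cv2.resize(i,(700,int(i.shape[0]*12)),interpolation=cv2.INTER_CUBIC).clip(0,255).astype(np.uint8) for i in(a,b)]))
t=A["top"].mean(2)
for r in range(228,240): print(r,t[r,221:255].round().astype(int).tolist())
E
```

```text
lens 0.893 [  4.6 -81.1   0. ] 81.2
lens 0.893 [  4.4 -78.2   0. ] 78.3
lens 0.967 [  5.3 -81.2   0. ] 81.4
lens 0.967 [  5.1 -78.3   0. ] 78.5
lens 0.829 [  4.2 -81.5   0. ] 81.6
lens 0.829 [  4.1 -78.6   0. ] 78.7
228 [122, 121, 122, 122, 122, 123, 123, 121, 121, 112, 78, 48, 55, 56, 59, 60, 58, 58, 55, 50, 46, 36, 57, 106, 122, 120, 120, 120, 121, 120, 121, 121, 106, 64]
229 [120, 121, 120, 120, 121, 121, 123, 123, 124, 114, 80, 49, 54, 59, 59, 58, 57, 57, 57, 53, 47, 35, 100, 124, 121, 119, 121, 120, 118, 118, 118, 120, 125, 88]
230 [120, 119, 118, 118, 121, 122, 122, 122, 125, 104, 62, 50, 56, 57, 58, 59, 60, 56, 53, 51, 45, 34, 99, 122, 120, 118, 119, 118, 118, 119, 119, 121, 124, 97]
231 [105, 128, 136, 136, 139, 143, 127, 112, 125, 106, 65, 48, 56, 58, 59, 58, 56, 56, 54, 51, 46, 31, 97, 122, 119, 118, 115, 116, 115, 117, 118, 122, 105, 92]
232 [191, 191, 190, 184, 170, 179, 150, 77, 93, 78, 51, 50, 54, 57, 58, 59, 59, 56, 55, 48, 43, 30, 111, 140, 139, 152, 163, 159, 159, 158, 159, 120, 78, 84]
233 [187, 186, 186, 187, 187, 191, 144, 119, 167, 129, 57, 50, 56, 58, 59, 57, 59
[... 326 characters left out ...]
56, 54, 50, 40, 46, 134, 163, 141, 146, 159, 159, 141, 146, 160, 161, 122, 70]
236 [185, 185, 186, 185, 186, 190, 143, 116, 164, 123, 42, 53, 56, 58, 59, 60, 56, 54, 54, 48, 42, 48, 132, 164, 126, 134, 159, 159, 124, 135, 158, 160, 122, 60]
237 [186, 186, 186, 185, 185, 190, 143, 114, 144, 93, 43, 53, 58, 58, 61, 58, 57, 55, 54, 49, 42, 49, 133, 172, 136, 147, 174, 173, 138, 149, 172, 175, 135, 67]
238 [187, 188, 187, 188, 188, 192, 145, 120, 157, 105, 46, 54, 59, 57, 59, 59, 58, 56, 53, 49, 43, 40, 45, 47, 41, 36, 36, 34, 32, 38, 42, 41, 48, 53]
239 [181, 185, 187, 189, 191, 194, 151, 44, 35, 43, 48, 53, 57, 59, 60, 58, 58, 56, 54, 46, 43, 38, 58, 65, 64, 68, 68, 70, 69, 69, 68, 69, 68, 69]
```

View pics/h.png

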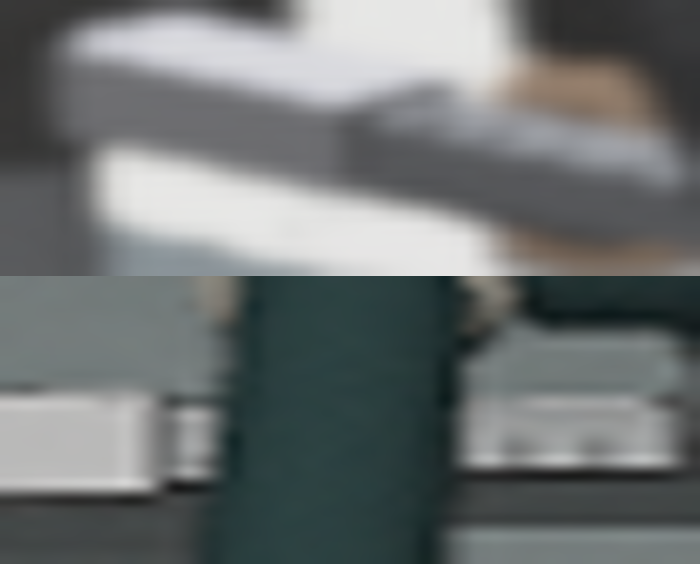

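In the top view (lower half), the full-width dark ring at (168,440) lies directly at the sleeve's front edge. The short lines follow about 40 and 49 mm further out. Together with 79.9 mm of TCP travel and 78–81 mm of measured lens travel, the arm is at its mark. The clamp is still down and the grip is firm at 41 N, so I'm handing in.

Run:
```python
from h import *
o=manip.observe(); print(o["time"],o["position"],o["finger_gap"],o["gripper_force"]); print(manip.close_job())
```

```text
14.7 [513.47354467  39.55012569  59.10737363] 0.4030097169756018 41.468353271484375
the job is handed in; nothing more can be done
None
```

I swung the clamp fully down over the dish, then squeezed the grip block and drew the loupe arm out to its engraved ring (about 80 mm), and handed the job in at 14.7 s with the arm still held there.

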